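Find the rattling tin and hold it out over the lined tray

TASK

One of the three sealed tins was put away without padding, and a brass ball finial from the picture frame is loose in it; find out which by picking the tins up and giving each a few brisk end-to-end shakes just above its place, holding them lightly (the thin sheet dents) and standing every quiet one back upright where it came from. When you have the one that rattles, hold it out level and still over the middle of the wood-rimmed tray on the far side, a good hand's breadth clear above it so that a colleague can take it, and finish while still holding it there, in the air, in the gripper. The quiet tins must be left standing in their places; do not disturb the tools and other things on the table.

Things in the scene. Friction and masses are not known exactly. Their poses are not given: they have to be found in the camera images.
- tin_red: sealed aluminium tin, paper label and red dot on the lid, else identical to the other two; 116 mm long (own x) x 60 mm wide (own y) x 52 mm tall, flat sides, thin sheet: 25 to 45 N of grip holds it, some 70 N dents it. Origin: centre of its underside; z up. Weighs 0.18 to 0.9 kg, differently each time whatever is inside. The lid does not open
- tin_yellow: sealed aluminium tin, paper label and yellow dot on the lid, else identical to the other two; same size and axes as the red one. In one of the three (any) a loose 38 mm, 0.2 kg brass ball can roll 68 mm along the tin's x and 12 mm along its y; the other two are packed tight
- tin_blue: sealed aluminium tin, paper label and blue dot on the lid, else identical to the other two; same size and axes as the red one. Tipped end to end by 0.15 rad or more, or jerked along x, the ball runs to the other end and knocks, and while tipped lies at the low end, so the moment on the hand steps 0.13 N m from one end to the other. A quiet tin's balance never shifts
- tray: shallow birch tray with a dark foam lining, fixed on the table beyond the tins, 160 mm (own x) x 200 mm (own y), rim 20 mm tall, lining 10 mm above the table. Origin: centre of its underside; z up
- jar: small amber glass jar with a black cap, 38 mm across, 45 mm tall; loose, to be left alone. Origin: centre of its underside
- syringe: clear syringe lying down, along its own x, about 150 mm long, 16 mm thick; loose, to be left alone. Origin: centre of its underside
- spatula: spatula lying along its own x, about 150 mm long; loose, to be left alone. Origin: centre of its underside
- swabs: white pot of cotton swabs, 48 mm across, pot 36 mm tall, swabs to about 65 mm; loose, to be left alone. Origin: centre of its underside
- foam: white foam block 110 x 70 x 40 mm; loose, to be left alone. Origin: centre of its underside
- brush: brush lying along its own x, about 190 mm long; loose, to be left alone. Origin: centre of its underside
- weight: round brass weight with a knob, 50 mm across, 50 mm tall; loose, to be left alone. Origin: centre of its underside

How it is judged:
On the way, in this order (a step that is already met when the one before it is completed fails the run):
1. the tin with the loose ball, held off the table, is shaken so that the ball runs to its +x end (((distance between finial_c0 and tin_red below 0.065 m and height (world z) of tin_red above 0.02 m and contact force between tin_red and the fingers above 1 N and x of finial_c0 in the frame of tin_red above 0.027 m) or (distance between finial_c0 and tin_yellow below 0.065 m and height (world z) of tin_yellow above 0.02 m and contact force between tin_yellow and the fingers above 1 N and x of finial_c0 in the frame of tin_yellow above 0.027 m) or (distance between finial_c0 and tin_blue below 0.065 m and height (world z) of tin_blue above 0.02 m and contact force between tin_blue and the fingers above 1 N and x of finial_c0 in the frame of tin_blue above 0.027 m))).
2. still off the table, the ball is thrown across to the other end (((distance between finial_c0 and tin_red below 0.065 m and height (world z) of tin_red above 0.02 m and contact force between tin_red and the fingers above 1 N and x of finial_c0 in the frame of tin_red below -0.027 m) or (distance between finial_c0 and tin_yellow below 0.065 m and height (world z) of tin_yellow above 0.02 m and contact force between tin_yellow and the fingers above 1 N and x of finial_c0 in the frame of tin_yellow below -0.027 m) or (distance between finial_c0 and tin_blue below 0.065 m and height (world z) of tin_blue above 0.02 m and contact force between tin_blue and the fingers above 1 N and x of finial_c0 in the frame of tin_blue below -0.027 m))).
3. and back again (((distance between finial_c0 and tin_red below 0.065 m and height (world z) of tin_red above 0.02 m and contact force between tin_red and the fingers above 1 N and x of finial_c0 in the frame of tin_red above 0.027 m) or (distance between finial_c0 and tin_yellow below 0.065 m and height (world z) of tin_yellow above 0.02 m and contact force between tin_yellow and the fingers above 1 N and x of finial_c0 in the frame of tin_yellow above 0.027 m) or (distance between finial_c0 and tin_blue below 0.065 m and height (world z) of tin_blue above 0.02 m and contact force between tin_blue and the fingers above 1 N and x of finial_c0 in the frame of tin_blue above 0.027 m))).
At the end, for the whole second after the job is handed in: the rattling tin is held by the gripper, underside over 70 mm up, within 60 mm of the tray's centre seen from above, level within 0.2 rad, under 0.05 m/s; both quiet tins stand upright on the table, still, within 35 mm of where they started (((distance between finial_c0 and tin_red below 0.065 m and horizontal distance between tin_red and tray below 0.06 m and height (world z) of tin_red above 0.07 m and angle between tin_red's own z axis and vertical below 0.2 rad and linear speed of tin_red below 0.05 m/s and contact force between tin_red and the fingers above 2 N and distance of each of tin_yellow, tin_blue from where it was at the start of the episode below 0.035 m and angle between each of tin_yellow, tin_blue's own z axis and vertical below 0.1 rad and height (world z) of each of tin_yellow, tin_blue below 0.006 m and linear speed of each of tin_yellow, tin_blue below 0.02 m/s) or (distance between finial_c0 and tin_yellow below 0.065 m and horizontal distance between tin_yellow and tray below 0.06 m and height (world z) of tin_yellow above 0.07 m and angle between tin_yellow's own z axis and vertical below 0.2 rad and linear speed of tin_yellow below 0.05 m/s and contact force between tin_yellow and the fingers above 2 N and distance of each of tin_red, tin_blue from where it was at the start of the episode below 0.035 m and angle between each of tin_red, tin_blue's own z axis and vertical below 0.1 rad and height (world z) of each of tin_red, tin_blue below 0.006 m and linear speed of each of tin_red, tin_blue below 0.02 m/s) or (distance between finial_c0 and tin_blue below 0.065 m and horizontal distance between tin_blue and tray below 0.06 m and height (world z) of tin_blue above 0.07 m and angle between tin_blue's own z axis and vertical below 0.2 rad and linear speed of tin_blue below 0.05 m/s and contact force between tin_blue and the fingers above 2 N and distance of each of tin_red, tin_yellow from where it was at the start of the episode below 0.035 m and angle between each of tin_red, tin_yellow's own z axis and vertical below 0.1 rad and height (world z) of each of tin_red, tin_yellow below 0.006 m and linear speed of each of tin_red, tin_yellow below 0.02 m/s))); the arm keeps its last pose, push and grip.
It fails at once if a loose tool or other bystander is disturbed (moved more than 20 mm) (distance of any of jar, syringe, spatula, swabs, foam, brush, weight from where it was at the start of the episode above 0.02 m).
It fails at once if a tin is squeezed hard enough to dent (over about 70 N on each finger) (contact force between any of tin_red, tin_yellow, tin_blue and the fingers above 150 N).
It also fails if it takes over 72 s, if anything falls off the work surface, if the arm or the gripper's body presses on something with over 40 N, if the wrist force passes 120 N, or if a joint passes its speed limit or range.

ROBOT

A 6-joint arm with a two-finger parallel gripper is mounted at the origin on the work surface. World frame = base frame: x ahead of the robot, y to its left, z up, the work surface at z = 0. Lengths are in m, angles in rad, forces in N, time in s.
With the tool pointing down it reaches from about 0.25 to 0.725 m from the base axis. Payload 4 kg.
Tool frame: the origin (TCP) lies at the very end of the fingers, on their centre line; the grasp point (between the pads) lies arm.hold_point_z behind it (arm.hold_point_z is the distance from the TCP to the grasp point, in m); z points along the fingers, y is the line along which they close (so a half turn about z gives the same grasp; the last joint's range is limited). The gripper opens to 85 mm and grips with 20 to 120 N. Pads are 22 mm wide; open, the fingers measure 114 mm over their backs; the gripper's body (76 mm by 85 mm) begins 54 mm behind the grasp point. The pads swing forward as they close: fully open they stand 13 mm farther back than shut.
Start: joints at [1.115, 0.241, 0.005, 1.335, 0, 1.571], TCP at [0.22, 0.449, 0.231] pointing down, gripper open.
Joint ranges: [-2.72, 2.72], [-1.05, 1.87], [-1.09, 1.28], [-1.99, 2.15], [-1.42, 1.44], [-3.14, 3.14]. Speed limits (rad/s): [2.79, 2.79, 3.14, 3.14, 3.14, 3.14].

INTERFACE

Orientations are given as a unit quaternion [w, x, y, z].
In Python, from bench import monitor, optics, arm gives the robot as it stands.
- The arm moves only by the tool arm_command, never from a script. Its argument "moves" is one flat list of numbers, 7 for each row, row after row: the shift along the tool's x, y, z in mm, then the turn, a rotation vector about the tool's x, y, z in rad, then the opening, from 0 (shut) to 1 (fully open). A call has 1 to 20 rows; each row shifts and turns the commanded pose from where the row before left it, along the tool's axes as they then stand; what a row does not reach is not made up. A row lasts 1/8 s, in which the tool goes at most 62.5 mm and 10.7 degrees, less where a joint would pass 70% of its speed; a pose out of reach is approached as far as the arm can. A call with a gripper value outside its range is refused whole. The fingers move at their own pace and stop on an object; "force" is the grip in N (left out, the last holds). Time passes only in rows, so rows that do not move let the fingers close. It gives the time, the measured TCP pose, the force, the opening and the grip force at its end, in the units of the state.
- monitor.sense(): the state, without advancing time (a new reading comes with each control period).
- optics.camera(name): name is "scene" or "side" or "wrist"; returns (picture, depth): 420x560x3 uint8, red, green, blue; 420x560 float32, m along the optical axis (not along the pixel's ray), 0 where there is no reading.
- optics.calibration(name): a dict with "intrinsics" (3x3 intrinsics, pixels), "k1" (the pictures are not rectified: a ray, as slopes to the right and down, at radius r is drawn at 1 + k1 r^2 times it, then the intrinsics apply), "R" (3x3) and "t" (3): a world point X has camera coordinates R X + t. Camera axes: x right, y down, z forward; pixel columns grow to the right and rows downward; lengths in m; the calibration is good to about 2 mm. A picture is of the moment at which its call begins: read the wrist's pose just before it. calibration takes no time and is no camera call; for the wrist camera it gives the pose at the moment of the call.
- arm.finish_job(): hands the job in; it is judged then, once.
The state is a dict: "t": time; "qpos": joint angles; "qvel": joint speeds; "effort": joint torques, N m; "position": TCP position; "tcp_rot": TCP orientation; "wrist_force": force on the tool from outside, world axes, zero at the start; "ft_torque": the same for the moment, N m; "gripper_width": finger opening in m; "gripper_force": force on a finger pad.
Only numpy, scipy, OpenCV 4.12 (cv2) and the standard library are available. Lean on these libraries where they do the work, as an engineer would, in place of code of your own. Each camera call takes 0.05 s, during which the arm holds its last target. There are 200 camera calls.

## Working session

There is one attempt and no reset: what is moved stays moved. The work goes in short steps, Python scripts to look and compute and a tool call to move; the robot and the scene stay as the last step left them, time stands still between calls to the robot, and variables do not carry over. Pictures are saved under pics/ and viewed, at most 10 in all, crops included, and the job is handed in when it is done.

Besides the shell and the picture viewer there is one more tool, called after "Request:" in YAML: its name, and indented under it one key for each argument. arm_command: Moves the arm, as the interface text tells. Its arguments: {"type":"object","properties":{"moves":{"type":"array","items":{"type":"number"}},"force":{"type":"number"}},"required":["moves"]}

```bash
mkdir -p pics; ls
python3 - <<'E'
from bench import monitor, optics, arm
import cv2
print(monitor.sense(), arm.hold_point_z)
for n in("scene","side"):
    p,d=optics.camera(n); cv2.imwrite(f"pics/{n}0.png",p[:,:,::-1]); c=optics.calibration(n); print(n,c)
    import numpy as np; np.savez(f"{n}0.npz",p=p,d=d,**c)
E
```

```text
pics
{'t': 0.0, 'qpos': array([1.11499196e+00, 2.41448996e-01, 3.71630607e-03, 1.33520704e+00,
       2.01040497e-05, 1.57076603e+00]), 'qvel': array([-0.0005806 , -0.0013698 ,  0.00067785, -0.00038233,  0.00150802,
       -0.00079119]), 'effort': array([ 6.42206851e-05, -3.72318542e+01,  2.52407241e+01,  1.69821252e-02,
        1.80247725e-04, -8.14263537e-07]), 'position': array([0.21980535, 0.44838206, 0.23039196]), 'tcp_rot': array([-2.51942403e-04,  2.25919574e-01,  9.74145368e-01, -1.04171610e-03]), 'wrist_force': array([ 0.1599531 ,  0.73259959, -0.44509252]), 'ft_torque': array([-0.01818239,  0.03844116,  0.01705661]), 'gripper_force': 0.0, 'gripper_width': 0.08548846300122206} 0.0187
scene {'intrinsics': array([[440.0099011 ,   0.        , 279.386867  ],
       [  0.        , 440.0099011 , 210.80020485],
       [  0.        ,   0.        ,   1.        ]]), 'k1': -0.005842522655870856, 'R': array([[-0.19943937,  0.97984449, -0.01134529],
       [ 0.83668289,  0.1642504 , -0.52247828],
       [-0.51008399, -0.11369515, -0.85257711]]), 't': array([ 0.08514217, -0.43556451,  1.6541207 ])}
side {'intrinsics': array([[494.60693372,   0.        , 285.18554212],
       [  0.        , 494.60693372, 201.30792405],
       [  0.        ,   0.        ,   1.        ]]), 'k1': -0.15863411493770838, 'R': array([[ 0.91965938, -0.3924564 , -0.01430389],
       [-0.24326846, -0.54071153, -0.80526486],
       [ 0.30829707,  0.74404907, -0.59274269]]), 't': array([-0.49182982,  0.17798859,  1.03588658])}
```

View pics/scene0.png

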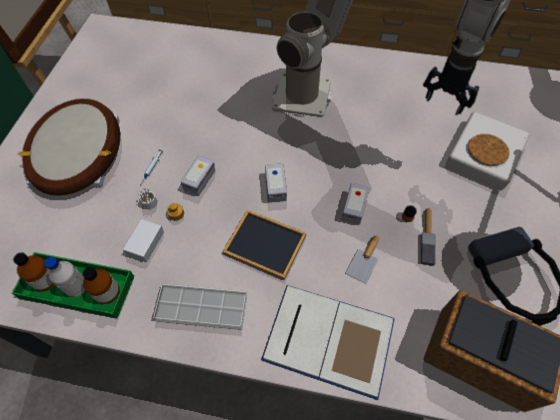

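View pics/side0.png

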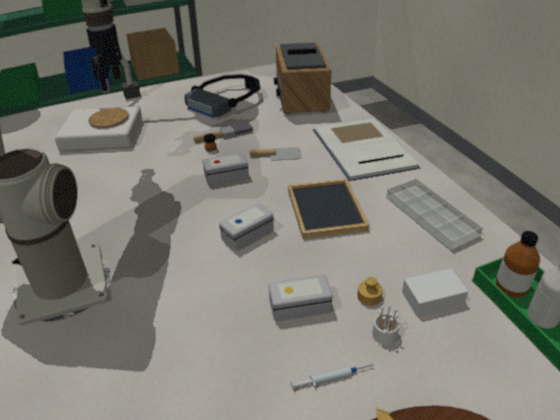

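The scene view shows tins yellow at (197,174), blue (276,181) and red (355,202), with the tray at (265,243). Jar and brush are right of red, the spatula is below red, and the weight and swabs are near yellow. The side view shows the same layout, with a dot at one end of each lid.

```bash
cat > h.py <<'E'
import numpy as np, cv2
def world(p,d,c):
    """world xyz per pixel from depth"""
    K=c["intrinsics"]; v,u=np.mgrid[:d.shape[0],:d.shape[1]]
    x=(u-K[0,2])/K[0,0]; y=(v-K[1,2])/K[1,1]; rd=np.hypot(x,y); r=rd.copy()
    for _ in range(8): r=rd/(1+c["k1"]*r*r)
    s=np.where(rd>0,r/np.maximum(rd,1e-9),1)
    P=np.stack([x*s*d,y*s*d,d],-1)
    return (P-c["t"])@c["R"]
E
python3 - <<'E'
import numpy as np,cv2
from h import *
for n,pts in dict(scene=dict(yel=(197,174),blue=(276,181),red=(355,202),tray=(265,243),jar=(409,213),weight=(175,211),swabs=(147,198),spat=(372,243),foam=(143,240),brush=(428,225),syr=(152,163)),side=dict(yel=(303,292),blue=(245,222),red=(226,164),tray=(327,207))).items():
    z=np.load(n+"0.npz"); X=world(z["p"],z["d"],z); hsv=cv2.cvtColor(z["p"],cv2.COLOR_RGB2HSV)
    for k,(u,v) in pts.items():
        c0=X[v,u]; near=np.hypot(X[...,0]-c0[0],X[...,1]-c0[1])<(.14 if k=='tray' else .085)
        if k in('yel','blue','red'):
            m=near&(X[...,2]>.044)&(X[...,2]<.06)
            lab,cc=cv2.connectedComponents(m.astype(np.uint8)); m=cc==np.bincount(cc[cc>0]).argmax()
            q=X[m]; r=cv2.minAreaRect((q[:,:2]*1000).astype(np.float32))
            dot=m&(hsv[...,1]>130)&(hsv[...,2]>80)
            print(n,k,len(q),"z",np.median(q[:,2]).round(4),"rect",r,"mean",q.mean(0).round(3),"dot",X[dot].mean(0).round(3))
        else:
            q=X[near&(X[...,2]>.008)]
            print(n,k,c0.round(3),"ext",q.min(0).round(3),q.max(0).round(3), cv2.minAreaRect((q[:,:2]*1000).astype(np.float32)) if len(q) else "")
E
```

```text
scene yel 575 z 0.0523 rect ((451.6659240722656, -263.521484375), (63.83000946044922, 118.02912902832031), 79.22593688964844) mean [ 0.456 -0.263  0.052] dot [ 0.431 -0.26   0.054]
scene blue 579 z 0.0523 rect ((431.3695068359375, -11.805709838867188), (120.8109359741211, 59.7509651184082), 17.217227935791016) mean [ 0.435 -0.011  0.052] dot [ 0.409 -0.019  0.053]
scene red 635 z 0.0523 rect ((460.755859375, 247.181884765625), (59.742740631103516, 119.11092376708984), 84.1613540649414) mean [0.464 0.247 0.052] dot [0.441 0.249 0.055]
scene tray [ 0.641 -0.     0.008] ext [ 0.543 -0.139  0.008] [0.744 0.113 0.027] ((631.148681640625, -16.9735107421875), (236.54510498046875, 197.03794860839844), 76.5103759765625)
scene jar [0.475 0.41  0.043] ext [0.426 0.395 0.008] [0.544 0.484 0.052] ((474.5788879394531, 458.859619140625), (108.1856918334961, 91.96780395507812), 39.19782257080078)
scene weight [ 0.598 -0.294  0.03 ] ext [ 0.564 -0.377  0.008] [ 0.679 -0.273  0.053] ((605.8840942382812, -335.69854736328125), (102.03211212158203, 113.04740142822266), 60.93511962890625)
scene swabs [ 0.
[... 908 characters left out ...]
8989562988281, -264.4902038574219), (61.971778869628906, 115.33428192138672), 76.96917724609375) mean [ 0.451 -0.268  0.052] dot [ 0.432 -0.259  0.053]
side blue 920 z 0.0514 rect ((433.13983154296875, -12.706600189208984), (118.06517791748047, 62.79497146606445), 17.007017135620117) mean [ 0.431 -0.017  0.051] dot [ 0.413 -0.015  0.052]
side red 576 z 0.0518 rect ((462.9437561035156, 246.00706481933594), (68.0509033203125, 117.71565246582031), 82.77753448486328) mean [0.461 0.242 0.051] dot [0.441 0.25  0.053]
side tray [ 0.648 -0.     0.008] ext [ 0.545 -0.117  0.008] [0.744 0.113 0.024] ((644.0711059570312, -1.3889083862304688), (206.68124389648438, 159.67800903320312), 76.31555938720703)
```

Request:
arm_command:
  moves: [0,0,0,0,0,-0.175,1,0,0,0,0,0,-0.175,1,-38,-25,14,0,0,0,1,-38,-25,14,0,0,0,1,-38,-25,14,0,0,0,1,-37,-25,14,0,0,0,1,-37,-25,14,0,0,0,1,-37,-25,14,0,0,0,1,-36,-25,14,0,0,0,1,0,0,0,0,0,0,1,0,0,0,0,0,0,1]
  force: 40

```text
t: 1.48
position: [0.4607, 0.2473, 0.1329]
tcp_rot: [-0.001, 0.053, 0.999, -0.0]
wrist_force: [-0.2, 0.4, 0.1]
gripper_width: 0.0853
gripper_force: 0.0
```

```bash
cat > g.py <<'E'
import sys,numpy as np
from scipy.spatial.transform import Rotation as Ro
from bench import monitor
T=dict(red=(.4615,.2465,-6),yel=(.452,-.264,-12),blue=(.432,-.012,17),tray=(.644,-.0015,-14))
def st():
    s=monitor.sense(); q=s["tcp_rot"]; return s,Ro.from_quat([q[1],q[2],q[3],q[0]])
def goto(name,z):
    s,R=st(); x,y,a=T[name]; M=R.as_matrix()
    a=np.radians(a); X=np.array([-np.cos(a),-np.sin(a),0]); Z=np.array([0,0,-1.]); Y=np.cross(Z,X)
    G=Ro.from_matrix(np.c_[X,Y,Z]); D=np.array([x,y,z])-s["position"]
    print("t",s["t"],"pos",s["position"].round(4),"turn(tool)",(R.inv()*G).as_rotvec().round(3))
    print("shift mm in tool now",(M.T@D*1000).round(1),"after turn",(G.as_matrix().T@D*1000).round(1))
def feel():
    s,R=st(); M=R.as_matrix()
    print("t",s["t"],"tilt",np.arcsin(M[2,0]).round(3),"F",s["wrist_force"].round(2),"tq tool",(M.T@s["ft_torque"]).round(3),"w",s["gripper_width"].round(4),"gf",s["gripper_force"],s["position"].round(4))
if __name__=="__main__":
    feel()
    if len(sys.argv)>1: goto(sys.argv[1],float(sys.argv[2]))
E
python3 g.py red 0.011
python3 - <<'E'
from bench import optics; import cv2
p,d=optics.camera("wrist"); cv2.imwrite("pics/w1.png",p[:,:,::-1])
E
```

```text
Traceback (most recent call last):
  File "g.py", line 17, in <module>
    feel()
    ~~~~^^
  File "g.py", line 15, in feel
    print("t",s["t"],"tilt",np.arcsin(M[2,0]).round(3),"F",s["wrist_force"].round(2),"tq tool",(M.T@s["ft_torque"]).round(3),"w",s["gripper_width"].round(4),"gf",s["gripper_force"],s["position"].round(4))
                                                                                                                                 ^^^^^^^^^^^^^^^^^^^^^^^^
AttributeError: 'float' object has no attribute 'round'
```

View pics/w1.png

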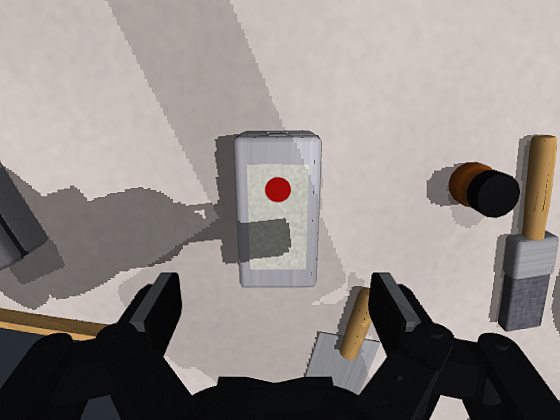

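The wrist view shows the red tin upright at (278,210), square and centred between the fingers (x 150–400). The jar at (485,193), brush and spatula handle are clear of the finger paths.

Request:
arm_command:
  moves: [0,0,30,0,0,0,1,0,0,30,0,0,0,1,0,-1,30,0,0,0,1,0,0,31,0,0,0,1,0,0,0,0,0,0,1,0,0,0,0,0,0,0,0,0,0,0,0,0,0,0,0,0,0,0,0,0,0,0,0,0,0,0,0,0,0,0,0,0,0,0,0,0,0,0,0,0,0]
  force: 40

```text
t: 2.9
position: [0.4624, 0.2478, 0.0143]
tcp_rot: [0.002, 0.053, 0.999, 0.002]
wrist_force: [-0.8, 1.0, 6.9]
gripper_width: 0.0593
gripper_force: 44.9
```

```bash
sed -i 's/s\["gripper_width"\].round(4)/round(s["gripper_width"],4)/' g.py; python3 g.py red 0.011
```

```text
t 2.9 tilt -0.003 F [-0.8   1.05  6.89] tq tool [-0.224  0.31  -0.019] w 0.0593 gf 44.908021688461304 [0.4624 0.2478 0.0143]
t 2.9 pos [0.4624 0.2478 0.0143] turn(tool) [ 0.003  0.003 -0.   ]
shift mm in tool now [ 0.7 -1.4  3.3] after turn [ 0.7 -1.4  3.3]
```

Request:
arm_command:
  moves: [0,0,-20,0,0,0,0,0,0,-30,0,0,0,0,0,0,-30,0,0,0,0,0,0,0,0,0,0,0,0,0,0,0,0.17,0,0,0,0,0,0,0.17,0,0,0,0,0,0,0,0,0,0,0,0,0,0,0,0,0,0,0,0,0,0,0,0,0,0,0,0,0,0]

```text
t: 4.15
position: [0.4606, 0.2468, 0.0938]
tcp_rot: [-0.168, 0.052, 0.984, 0.009]
wrist_force: [0.2, 0.2, -3.2]
gripper_width: 0.0597
gripper_force: 44.5
```

```bash
python3 g.py
```

```text
t 4.15 tilt 0.337 F [ 0.17  0.25 -3.17] tq tool [-0.032 -0.563 -0.001] w 0.0597 gf 44.53674137592316 [0.4606 0.2468 0.0938]
```

Request:
arm_command:
  moves: [0,0,0,0,-0.17,0,0,0,0,0,0,0,0,0,0,0,0,0,0,0,0,0,0,0,0,0,0,0]

```text
t: 4.65
position: [0.4629, 0.247, 0.0934]
tcp_rot: [-0.084, 0.053, 0.995, 0.005]
wrist_force: [0.7, -0.8, -3.5]
gripper_width: 0.0594
gripper_force: 44.5
```

```bash
python3 g.py
```

```text
t 4.65 tilt 0.168 F [ 0.73 -0.8  -3.51] tq tool [-0.041 -0.284 -0.028] w 0.0594 gf 44.523686170578 [0.4629 0.247  0.0934]
```

Request:
arm_command:
  moves: [0,0,0,0,-0.17,0,0,0,0,0,0,-0.17,0,0,0,0,0,0,-0.17,0,0,0,0,0,0,0,0,0,0,0,0,0,0,0,0,0,0,0,0,0,0,0,0,0,0,0,0,0,0]

```text
t: 5.52
position: [0.4629, 0.2468, 0.0929]
tcp_rot: [0.169, 0.053, 0.984, -0.009]
wrist_force: [0.2, -0.2, -3.8]
gripper_width: 0.0595
gripper_force: 44.5
```

```bash
python3 g.py
```

```text
t 5.525 tilt -0.34 F [ 0.16 -0.23 -3.78] tq tool [ 0.025  0.578 -0.042] w 0.0595 gf 44.49534237384796 [0.4629 0.2468 0.0929]
```

Request:
arm_command:
  moves: [0,0,0,0,0.17,0,0,0,0,0,0,0,0,0,0,0,0,0,0,0,0,0,0,0,0,0,0,0]

```text
t: 6.02
position: [0.4602, 0.2462, 0.0919]
tcp_rot: [0.085, 0.052, 0.995, -0.005]
wrist_force: [0.6, -0.0, -2.9]
gripper_width: 0.059
gripper_force: 44.7
```

```bash
python3 g.py
```

```text
t 6.025 tilt -0.17 F [ 0.61 -0.05 -2.89] tq tool [-0.008  0.286  0.03 ] w 0.059 gf 44.72467124462128 [0.4602 0.2462 0.0919]
```

Request:
arm_command:
  moves: [0,0,0,0,0.17,0,0,0,0,24,0,0,0,0,0,0,24,0,0,0,0,0,0,22,0,0,0,0,0,0,5,0,0,0,0,0,0,0,0,0,0,0,0,0,0,0,0,0,0]

```text
t: 6.9
position: [0.4618, 0.2469, 0.0184]
tcp_rot: [0.001, 0.053, 0.999, 0.001]
wrist_force: [0.6, -0.2, -4.1]
gripper_width: 0.0593
gripper_force: 44.5
```

```bash
python3 g.py red 0.0143
```

```text
t 6.9 tilt -0.002 F [ 0.56 -0.18 -4.05] tq tool [ 0.03   0.035 -0.014] w 0.0593 gf 44.54111874103546 [0.4618 0.2469 0.0184]
t 6.9 pos [0.4618 0.2469 0.0184] turn(tool) [ 0.001  0.002 -0.001]
shift mm in tool now [ 0.3 -0.5  4.1] after turn [ 0.3 -0.5  4.1]
```

Request:
arm_command:
  moves: [0,0,2,0,0,0,0,0,0,2,0,0,0,0,0,0,0,0,0,0,0,0,0,1,0,0,0,0,0,0,0,0,0,0,0,0,0,0,0,0,0,1,0,0,0,0,0,0,1,0,0,0,0,0,0,1,0,0,0,0,0,0,1,0,0,-40,0,0,0,1,0,0,-40,0,0,0,1,0,0,-40,0,0,0,1,0,0,0,0,0,-0.13,1,0,0,0,0,0,-0.13,1,0,0,0,0,0,-0.14,1]

```text
t: 8.78
position: [0.461, 0.2464, 0.1323]
tcp_rot: [0.0, -0.149, 0.989, 0.0]
wrist_force: [0.1, 0.4, 0.3]
gripper_width: 0.0853
gripper_force: 0.0
```

```bash
python3 g.py blue 0.12
python3 - <<'E'
from bench import optics; import cv2,numpy as np
from h import *
p,d=optics.camera("side");X=world(p,d,optics.calibration("side")); c=X[164,226]; print(c)
m=(np.hypot(X[...,0]-.4615,X[...,1]-.2465)<.085)&(X[...,2]>.044)&(X[...,2]<.06)
q=X[m];print(len(q),np.median(q[:,2]),cv2.minAreaRect((q[:,:2]*1000).astype(np.float32)))
cv2.imwrite("pics/s2.png",p[:,:,::-1])
E
```

```text
t 8.775 tilt -0.0 F [0.12 0.39 0.29] tq tool [-0.026  0.007 -0.022] w 0.0853 gf 0.0 [0.461  0.2464 0.1323]
t 8.775 pos [0.461  0.2464 0.1323] turn(tool) [-0.     0.     0.002]
shift mm in tool now [ 103.8 -238.4   12.3] after turn [ 103.3 -238.6   12.3]
[0.46068309 0.22660539 0.05326725]
590 0.05170094018493933 ((462.20855712890625, 244.95458984375), (68.24108123779297, 117.09194946289062), 85.41050720214844)
```

View pics/s2.png

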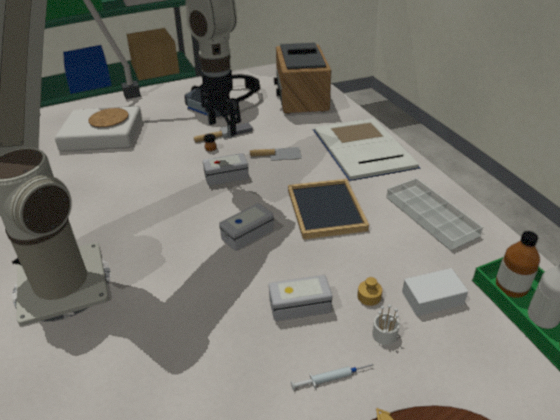

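The red tin stands back in its place, at (226,165), and everything else is where it was. Red was quiet, so blue is next.

Request:
arm_command:
  moves: [20,-48,0,0,0,0,1,21,-48,0,0,0,0,1,21,-48,0,0,0,0,1,21,-48,0,0,0,0,1,21,-47,12,0,0,0,1,0,0,0,0,0,0,1,0,0,0,0,0,0,1]

```text
t: 9.7
position: [0.431, -0.0124, 0.1204]
tcp_rot: [0.0, -0.146, 0.989, 0.0]
wrist_force: [0.1, 1.1, -0.5]
gripper_width: 0.0852
gripper_force: 0.0
```

```bash
python3 g.py blue 0.0115
python3 - <<'E'
from bench import optics; import cv2
p,d=optics.camera("wrist"); cv2.imwrite("pics/w2.png",p[:,:,::-1])
E
```

```text
t 9.7 tilt -0.0 F [ 0.11  1.11 -0.49] tq tool [-0.001 -0.005 -0.009] w 0.0852 gf 0.0 [ 0.431  -0.0124  0.1204]
t 9.7 pos [ 0.431  -0.0124  0.1204] turn(tool) [ 0.     0.    -0.004]
shift mm in tool now [ -1.    0.  108.9] after turn [-1.100e+00  1.000e-01  1.089e+02]
```

View pics/w2.png

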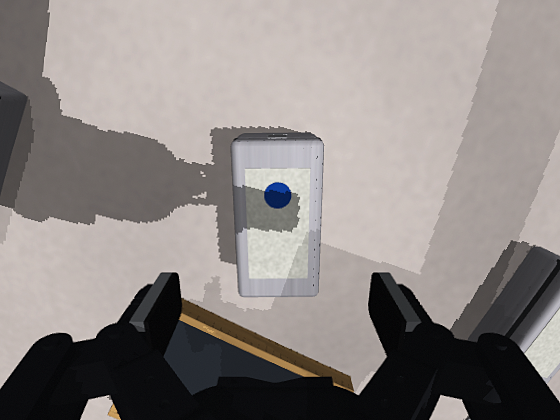

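The blue tin sits square between the fingers at (278,215), with its dot at (277,195), and nothing is in the way.

Request:
arm_command:
  moves: [-1,0,30,0,0,0,1,0,0,30,0,0,0,1,0,0,30,0,0,0,1,0,0,17,0,0,0,1,0,0,0,0,0,0,1,0,0,0,0,0,0,0,0,0,0,0,0,0,0,0,0,0,0,0,0,0,0,0,0,0,0,0,0,0,0,0,0,0,0,0,0,0,0,0,0,0,0]
  force: 38

```text
t: 11.12
position: [0.4329, -0.0111, 0.0145]
tcp_rot: [0.001, -0.147, 0.989, 0.001]
wrist_force: [-0.6, 6.0, 5.4]
gripper_width: 0.0595
gripper_force: 44.0
```

```bash
python3 g.py
```

```text
t 11.125 tilt -0.003 F [-0.62  6.04  5.42] tq tool [-1.046 -0.126 -0.089] w 0.0595 gf 43.96855652332306 [ 0.4329 -0.0111  0.0145]
```

Request:
arm_command:
  moves: [0,0,-20,0,0,0,0,0,0,-30,0,0,0,0,0,0,-30,0,0,0,0,0,0,0,0,0,0,0,0,0,0,0,0.17,0,0,0,0,0,0,0.17,0,0,0,0,0,0,0,0,0,0,0,0,0,0,0,0,0,0,0,0,0,0,0,0,0,0,0,0,0,0]

```text
t: 12.38
position: [0.4315, -0.0125, 0.0945]
tcp_rot: [-0.166, -0.144, 0.975, -0.025]
wrist_force: [0.2, 0.6, -6.8]
gripper_width: 0.0595
gripper_force: 44.6
```

```bash
python3 g.py
```

```text
t 12.375 tilt 0.337 F [ 0.15  0.61 -6.8 ] tq tool [ 0.059 -0.814 -0.036] w 0.0595 gf 44.58660542964935 [ 0.4315 -0.0125  0.0945]
```

Request:
arm_command:
  moves: [0,0,0,0,-0.17,0,0,0,0,0,0,0,0,0,0,0,0,0,0,0,0,0,0,0,0,0,0,0]

```text
t: 12.88
position: [0.4335, -0.0121, 0.0942]
tcp_rot: [-0.083, -0.146, 0.986, -0.013]
wrist_force: [-0.7, -0.2, -6.3]
gripper_width: 0.0593
gripper_force: 44.5
```

```bash
python3 g.py
```

```text
t 12.875 tilt 0.168 F [-0.65 -0.22 -6.32] tq tool [-0.007 -0.426 -0.034] w 0.0593 gf 44.52127754688263 [ 0.4335 -0.0121  0.0942]
```

Request:
arm_command:
  moves: [0,0,0,0,-0.17,0,0,0,0,0,0,-0.17,0,0,0,0,0,0,-0.17,0,0,0,0,0,0,0,0,0,0,0,0,0,0,0,0,0,0,0,0,0,0,0,0,0,0,0,0,0,0]

```text
t: 13.75
position: [0.4334, -0.0122, 0.0939]
tcp_rot: [0.168, -0.145, 0.975, 0.025]
wrist_force: [-0.0, -0.2, -5.8]
gripper_width: 0.0596
gripper_force: 44.6
```

```bash
python3 g.py
```

```text
t 13.75 tilt -0.34 F [-0.03 -0.22 -5.83] tq tool [0.009 0.81  0.016] w 0.0596 gf 44.61600422859192 [ 0.4334 -0.0122  0.0939]
```

Request:
arm_command:
  moves: [0,0,0,0,0.17,0,0,0,0,0,0,0,0,0,0,0,0,0,0,0,0,0,0,0,0,0,0,0]

```text
t: 14.25
position: [0.4308, -0.0123, 0.0929]
tcp_rot: [0.084, -0.146, 0.986, 0.013]
wrist_force: [-0.3, -0.7, -6.9]
gripper_width: 0.0598
gripper_force: 44.7
```

```bash
python3 g.py
```

```text
t 14.25 tilt -0.17 F [-0.3  -0.68 -6.85] tq tool [-0.031  0.321 -0.065] w 0.0598 gf 44.72014009952545 [ 0.4308 -0.0123  0.0929]
```

Blue's moment looks like it stepped, but the readings are noisy. I'll average several readings in each tilted pose.

```bash
cat > avg.py <<'E'
import numpy as np
from g import st
from bench import optics
v=[]
for _ in range(12):
    optics.camera("side"); s,R=st(); M=R.as_matrix(); v.append(np.r_[M.T@s["ft_torque"],s["wrist_force"],M[2,0]])
v=np.array(v); print(s["t"],"ty",v[:,1].mean().round(4),"sd",v[:,1].std().round(3),"F",v[:,3:6].mean(0).round(2),"sin",v[:,6].mean().round(4),"t0-ish",s["position"].round(4))
E
python3 avg.py
```

```text
14.85 ty 0.3899 sd 0.034 F [-0.17 -0.03 -6.48] sin -0.1696 t0-ish [ 0.4318 -0.0122  0.0933]
```

Request:
arm_command:
  moves: [0,0,0,0,0.17,0,0,0,0,0,0,0.17,0,0,0,0,0,0,0.17,0,0,0,0,0,0,0,0,0,0,0,0,0,0,0,0,0,0,0,0,0,0,0,0,0,0,0,0,0,0]

```text
t: 15.72
position: [0.4315, -0.0125, 0.0948]
tcp_rot: [-0.166, -0.144, 0.975, -0.025]
wrist_force: [-0.1, 1.4, -5.9]
gripper_width: 0.0597
gripper_force: 44.6
```

```bash
python3 avg.py
```

```text
16.325 ty -0.7662 sd 0.023 F [ 0.09 -0.16 -6.65] sin 0.3325 t0-ish [ 0.4318 -0.0122  0.0932]
```

Request:
arm_command:
  moves: [0,0,0,0,-0.17,0,0,0,0,0,0,0,0,0,0,0,0,0,0,0,0,0,0,0,0,0,0,0]

```text
t: 16.82
position: [0.4335, -0.0121, 0.0939]
tcp_rot: [-0.083, -0.146, 0.986, -0.013]
wrist_force: [-0.4, 0.8, -5.6]
gripper_width: 0.0597
gripper_force: 44.5
```

```bash
python3 avg.py
```

```text
17.425 ty -0.4066 sd 0.028 F [-0.06 -0.1  -6.4 ] sin 0.1692 t0-ish [ 0.4317 -0.0122  0.0933]
```

Request:
arm_command:
  moves: [0,0,0,0,-0.17,0,0,0,0,0,0,-0.17,0,0,0,0,0,0,-0.17,0,0,0,0,0,0,0,0,0,0,0,0,0,0,0,0,0,0,0,0,0,0,0,0,0,0,0,0,0,0]

```text
t: 18.3
position: [0.4333, -0.0122, 0.0939]
tcp_rot: [0.168, -0.145, 0.975, 0.025]
wrist_force: [-0.1, -0.7, -6.5]
gripper_width: 0.0595
gripper_force: 44.6
```

```bash
python3 avg.py
```

```text
18.9 ty 0.7627 sd 0.02 F [ 0.24 -0.26 -6.6 ] sin -0.3332 t0-ish [ 0.4318 -0.0123  0.0933]
```

The averages show no step (the intercepts differ by −0.04, where a ball would give +0.13), so blue is quiet and goes back.

Request:
arm_command:
  moves: [0,0,0,0,0.17,0,0,0,0,0,0,0.17,0,0,0,0,24,0,0,0,0,0,0,24,0,0,0,0,0,0,22,0,0,0,0,0,0,5,0,0,0,0,0,0,2,0,0,0,0,0,0,2,0,0,0,0,0,0,0,0,0,0,0,0,0,0,0,0,0,0]

```text
t: 20.15
position: [0.4322, -0.0122, 0.0148]
tcp_rot: [0.001, -0.147, 0.989, -0.0]
wrist_force: [-0.1, 0.5, -6.5]
gripper_width: 0.0594
gripper_force: 44.5
```

```bash
python3 g.py blue 0.0145
```

```text
t 20.15 tilt -0.001 F [-0.13  0.55 -6.49] tq tool [ 0.026 -0.015  0.05 ] w 0.0594 gf 44.46715235710144 [ 0.4322 -0.0122  0.0148]
t 20.15 pos [ 0.4322 -0.0122  0.0148] turn(tool) [-0.     0.001 -0.003]
shift mm in tool now [0.1 0.3 0.3] after turn [0.1 0.3 0.3]
```

Request:
arm_command:
  moves: [0,0,1,0,0,0,0,0,0,0,0,0,0,0,0,0,0,0,0,0,1,0,0,0,0,0,0,1,0,0,0,0,0,0,1,0,0,0,0,0,0,1,0,0,0,0,0,0,1,0,0,0,0,0,0,1,0,0,-40,0,0,0,1,0,0,-40,0,0,0,1,0,0,-30,0,0,0,1,0,0,0,0,0,0.17,1,0,0,0,0,0,0.17,1,0,0,0,0,0,0.166,1]

```text
t: 21.9
position: [0.4317, -0.0122, 0.1234]
tcp_rot: [0.0, 0.108, 0.994, 0.0]
wrist_force: [0.3, 0.3, 0.2]
gripper_width: 0.0852
gripper_force: 0.0
```

```bash
python3 g.py yel 0.12
python3 - <<'E'
from bench import optics; import cv2,numpy as np
from h import *
p,d=optics.camera("scene");X=world(p,d,optics.calibration("scene"))
for c in((.4615,.2465),(.432,-.012)):
    m=(np.hypot(X[...,0]-c[0],X[...,1]-c[1])<.085)&(X[...,2]>.044)&(X[...,2]<.06)
    q=X[m];print(len(q),np.median(q[:,2]),cv2.minAreaRect((q[:,:2]*1000).astype(np.float32)))
E
```

```text
t 21.9 tilt -0.0 F [0.34 0.29 0.21] tq tool [0.034 0.023 0.056] w 0.0852 gf 0.0 [ 0.4317 -0.0122  0.1234]
t 21.9 pos [ 0.4317 -0.0122  0.1234] turn(tool) [ 0.     0.    -0.008]
shift mm in tool now [ -74.1 -241.5    3.4] after turn [ -72.2 -242.1    3.4]
637 0.052272869046695015 ((459.79315185546875, 244.66812133789062), (59.916107177734375, 120.26175689697266), 83.69780731201172)
583 0.05235286799592705 ((430.49493408203125, -14.278076171875), (118.58834838867188, 59.616973876953125), 17.154821395874023)
```

Both tins stand within about 3 mm of where they started. Next is yellow.

Request:
arm_command:
  moves: [-14,-48,0,0,0,0,1,-15,-48,0,0,0,0,1,-15,-48,0,0,0,0,1,-15,-49,0,0,0,0,1,-15,-49,3,0,0,0,1,0,0,0,0,0,-0.008,1,0,0,0,0,0,0,1]

```text
t: 22.82
position: [0.4527, -0.264, 0.1198]
tcp_rot: [-0.001, 0.101, 0.995, 0.001]
wrist_force: [0.3, 0.3, -0.4]
gripper_width: 0.0854
gripper_force: 0.0
```

```bash
python3 g.py yel 0.0115
python3 - <<'E'
from bench import optics; import cv2
p,d=optics.camera("wrist"); cv2.imwrite("pics/w3.png",p[:,:,::-1])
E
```

```text
t 22.825 tilt 0.001 F [ 0.26  0.29 -0.39] tq tool [-0.015 -0.047  0.026] w 0.0854 gf 0.0 [ 0.4527 -0.264   0.1198]
t 22.825 pos [ 0.4527 -0.264   0.1198] turn(tool) [ 0.001 -0.001  0.006]
shift mm in tool now [  0.5  -0.3 108.3] after turn [  0.6  -0.2 108.3]
```

View pics/w3.png

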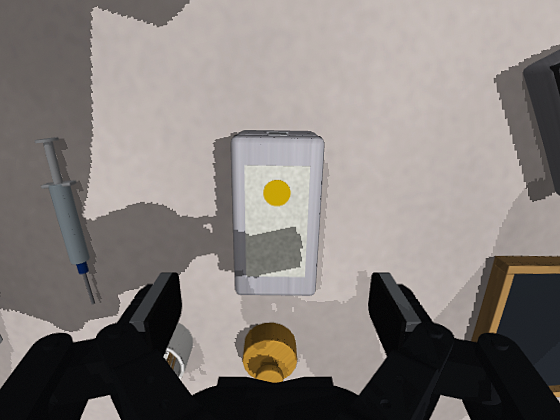

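The yellow tin is square between the fingers at (278,213). The brass weight at (270,350) is beyond its end, and the syringe at (65,215) is well to the left.

Request:
arm_command:
  moves: [0,0,30,0,0,0,1,0,0,30,0,0,0,1,0,0,30,0,0,0,1,0,0,17,0,0,0,1,0,0,0,0,0,0,1,0,0,0,0,0,0,0,0,0,0,0,0,0,0,0,0,0,0,0,0,0,0,0,0,0,0,0,0,0,0,0,0,0,0,0,0,0,0,0,0,0,0]
  force: 38

```text
t: 24.25
position: [0.4544, -0.2641, 0.0148]
tcp_rot: [0.001, 0.101, 0.995, 0.0]
wrist_force: [0.2, 3.7, 6.2]
gripper_width: 0.0596
gripper_force: 44.1
```

Request:
arm_command:
  moves: [0,0,-20,0,0,0,0,0,0,-30,0,0,0,0,0,0,-30,0,0,0,0,0,0,0,0,0,0,0,0,0,0,0,0.17,0,0,0,0,0,0,0.17,0,0,0,0,0,0,0,0,0,0,0,0,0,0,0,0,0,0,0,0,0,0,0,0,0,0,0,0,0,0]

```text
t: 25.5
position: [0.453, -0.2645, 0.0949]
tcp_rot: [-0.167, 0.101, 0.981, 0.017]
wrist_force: [-0.4, 0.1, -6.9]
gripper_width: 0.0598
gripper_force: 46.6
```

```bash
python3 avg.py
```

```text
26.1 ty -0.7483 sd 0.031 F [-0.22  0.12 -7.01] sin 0.3324 t0-ish [ 0.4532 -0.2644  0.0932]
```

Request:
arm_command:
  moves: [0,0,0,0,-0.17,0,0,0,0,0,0,0,0,0,0,0,0,0,0,0,0,0,0,0,0,0,0,0]

```text
t: 26.6
position: [0.4551, -0.2652, 0.0943]
tcp_rot: [-0.083, 0.101, 0.991, 0.008]
wrist_force: [-0.0, 0.2, -6.8]
gripper_width: 0.0594
gripper_force: 47.6
```

```bash
python3 avg.py
```

```text
27.2 ty -0.3558 sd 0.03 F [ 0.16 -0.12 -6.69] sin 0.169 t0-ish [ 0.4532 -0.2644  0.0933]
```

Request:
arm_command:
  moves: [0,0,0,0,-0.17,0,0,0,0,0,0,-0.17,0,0,0,0,0,0,-0.17,0,0,0,0,0,0,0,0,0,0,0,0,0,0,0,0,0,0,0,0,0,0,0,0,0,0,0,0,0,0]

```text
t: 28.08
position: [0.455, -0.2652, 0.0941]
tcp_rot: [0.169, 0.1, 0.98, -0.018]
wrist_force: [-0.4, 0.0, -6.9]
gripper_width: 0.0597
gripper_force: 46.4
```

```bash
python3 avg.py
```

```text
28.675 ty 0.7098 sd 0.026 F [-0.12  0.17 -6.99] sin -0.3333 t0-ish [ 0.4532 -0.2643  0.0933]
```

Request:
arm_command:
  moves: [0,0,0,0,0.17,0,0,0,0,0,0,0,0,0,0,0,0,0,0,0,0,0,0,0,0,0,0,0]

```text
t: 29.18
position: [0.4524, -0.2641, 0.093]
tcp_rot: [0.085, 0.102, 0.991, -0.009]
wrist_force: [-0.9, -0.0, -7.2]
gripper_width: 0.0595
gripper_force: 46.3
```

```bash
python3 avg.py
```

```text
29.775 ty 0.3272 sd 0.031 F [-0.01  0.03 -6.84] sin -0.1696 t0-ish [ 0.4533 -0.2644  0.0933]
```

Yellow's moment steps by +0.12 N m between ends, so it's the rattling tin. I'll finish its shakes, level it, then lift and carry it to the tray.

Request:
arm_command:
  moves: [0,0,0,0,0.17,0,0,0,0,0,0,0.17,0,0,0,0,0,0,0.17,0,0,0,0,0,0,0,0,0,0,0,0,0,0,0,0,0,0,0,0,0,0,0,0,0,0,0,0,0,0,0,0,0,0,-0.17,0,0,0,0,0,0,-0.17,0,0,0,0,0,0,-0.17,0,0,0,0,0,0,-0.17,0,0,0,0,0,0,0,0,0,0,0,0,0,0,0,0,0,0,0,0,0,0,0,0,0,0,0,0,0,0]

```text
t: 31.65
position: [0.4549, -0.2652, 0.0942]
tcp_rot: [0.169, 0.1, 0.98, -0.018]
wrist_force: [-0.5, -1.1, -7.2]
gripper_width: 0.0597
gripper_force: 48.7
```

Request:
arm_command:
  moves: [0,0,0,0,0.17,0,0,0,0,0,0,0.17,0,0,0,0,0,0,0.17,0,0,0,0,0,0,0.17,0,0,0,0,0,0,0,0,0,0,0,0,0,0,0,0,0,0,0,0,0,0,0,0,0,0,0,0,0,0,0,0,0,0,-0.17,0,0,0,0,0,0,-0.17,0,0,0,0,-25,0,0,0,0,0,0,-20,0,0,0,0,0,0,0,0,0,0,0]

```text
t: 33.28
position: [0.4536, -0.265, 0.1415]
tcp_rot: [0.003, 0.102, 0.995, -0.001]
wrist_force: [1.0, -0.4, -6.5]
gripper_width: 0.0596
gripper_force: 49.5
```

```bash
python3 g.py tray 0.138
```

```text
t 33.275 tilt -0.006 F [ 0.96 -0.36 -6.53] tq tool [ 0.043 -0.115 -0.016] w 0.0596 gf 49.47955369949341 [ 0.4536 -0.265   0.1415]
t 33.275 pos [ 0.4536 -0.265   0.1415] turn(tool) [-0.002  0.006  0.04 ]
shift mm in tool now [-132.9  296.7    3.6] after turn [-121.   301.8    3.5]
```

Request:
arm_command:
  moves: [-7,15,0,0,0,0,0,-14,31,0,0,0,0,0,-14,31,0,0,0,0,0,-14,31,0,0,0,0,0,-14,31,0,0,0,0,0,-14,31,0,0,0,0,0,-14,31,0,0,0,0,0,-14,31,0,0,0,0,0,-14,31,0,0,0,0,0,-9,20,0,0,0,0,0,-5,14,0,0,0,0,0,0,0,0,0,0,0,0,0,0,0,0,0,0,0,0,0,0,0,0,0,0,0,0,0,0,0,0,0,0,0,0,0,0,0]

```text
schema error: expected a multiple of 7 numbers
```

```bash
python3 g.py tray 0.138
python3 - <<'E'
from bench import optics; import cv2,numpy as np
from h import *
p,d=optics.camera("side"); cv2.imwrite("pics/s3.png",p[:,:,::-1])
p,d=optics.camera("scene");X=world(p,d,optics.calibration("scene"))
for c in((.4615,.2465),(.432,-.012)):
    m=(np.hypot(X[...,0]-c[0],X[...,1]-c[1])<.085)&(X[...,2]>.044)&(X[...,2]<.06)
    q=X[m];print(len(q),cv2.minAreaRect((q[:,:2]*1000).astype(np.float32)) if len(q) else 0)
E
```

```text
t 33.275 tilt -0.006 F [ 0.96 -0.36 -6.53] tq tool [ 0.043 -0.115 -0.016] w 0.0596 gf 49.47955369949341 [ 0.4536 -0.265   0.1415]
t 33.275 pos [ 0.4536 -0.265   0.1415] turn(tool) [-0.002  0.006  0.04 ]
shift mm in tool now [-132.9  296.7    3.6] after turn [-121.   301.8    3.5]
634 ((460.2755126953125, 244.60824584960938), (59.90730285644531, 119.57077026367188), 83.83187103271484)
581 ((430.31524658203125, -14.278327941894531), (121.39178466796875, 59.62178421020508), 17.07571792602539)
```

View pics/s3.png

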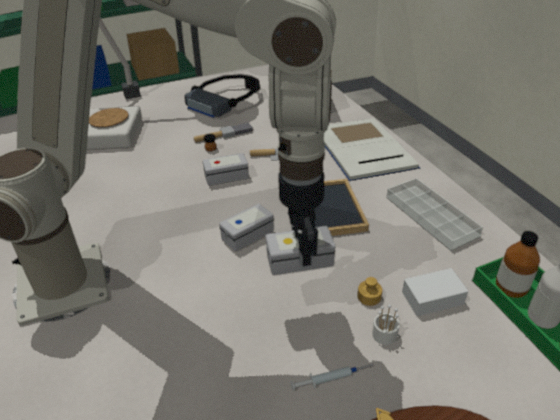

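The carry move was refused because the number count was wrong. The picture shows the yellow tin level in the gripper at (300,248), the other two standing, and the bystanders unmoved. I'll send the move again.

Request:
arm_command:
  moves: [-7,15,0,0,0,0,0,-14,31,0,0,0,0,0,-14,31,0,0,0,0,0,-14,31,0,0,0,0,0,-14,31,0,0,0,0,0,-14,31,0,0,0,0,0,-14,31,0,0,0,0,0,-14,31,0,0,0,0,0,-14,31,0,0,0,0,0,-9,20,0,0,0,0,0,-5,14,0,0,0,0,0,0,0,0,0,0,0,0,0,0,0,0,0,0,0,0,0,0,0,0,0,0,0,0,0,0,0,0,0]

```text
t: 35.25
position: [0.6434, -0.0012, 0.1386]
tcp_rot: [0.0, 0.102, 0.995, -0.0]
wrist_force: [0.1, 0.0, -6.1]
gripper_width: 0.0593
gripper_force: 49.3
```

```bash
python3 g.py tray 0.138
python3 - <<'E'
from bench import optics; import cv2,numpy as np
p,d=optics.camera("side"); cv2.imwrite("pics/s4.png",p[:,:,::-1])
E
```

```text
t 35.25 tilt -0.0 F [ 0.05  0.05 -6.15] tq tool [ 0.011 -0.095 -0.028] w 0.0593 gf 49.3352347612381 [ 0.6434 -0.0012  0.1386]
t 35.25 pos [ 0.6434 -0.0012  0.1386] turn(tool) [-0.     0.     0.039]
shift mm in tool now [-0.7 -0.1  0.6] after turn [-0.7 -0.1  0.6]
```

View pics/s4.png

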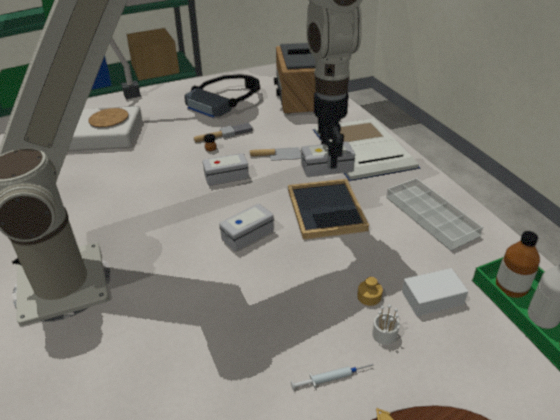

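The yellow tin is held level at (328,158) in the picture, about 0.12 m above the tray. Red and blue stand in their places and the other things are untouched.

```bash
python3 -c "
from bench import arm
print(arm.finish_job())"
```

```text
the job is handed in; nothing more can be done
None
```

I handed the job in with the yellow tin, the one that rattles (about 0.12 N m moment step end to end), held level and still about 0.12 m above the middle of the tray; blue read quiet on averaged readings, red on single noisy ones, and both stand back within about 3 mm of their places.

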